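Set a necklace stand to a higher rung

ROBOT

A 6-joint arm with a two-finger parallel gripper is mounted at the origin on a cart in front of the work surface, level with it; the furniture and walls round the work are solid. World frame = base frame: x ahead of the robot, y to its left, z up, the work surface at z = 0. Lengths are in m, angles in degrees, forces in N, time in s.
With the tool pointing down it reaches from about 0.4 to 0.825 m from the base axis. Payload 7 kg.
Tool frame: the origin (TCP) lies midway between the tips of the shut fingers; the grasp point (between the pads) lies 19 mm behind it; z points along the fingers, y is the line along which they close (so a half turn about z gives the same grasp; the last joint's range is limited). The gripper opens to 88 mm and grips with 3 to 60 N. Pads are 19 mm wide; open, the fingers measure 130 mm over their backs; the gripper's body (78 mm by 193 mm) begins 47 mm behind the grasp point.
Start: joints at [84.402, 20.546, 0.682, 0, -70.136, -16.507], TCP at [0.254, 0.625, 0.206] pointing down, gripper open.
Joint ranges: [-176.03, 176.03], [-82.01, 121.73], [-58.28, 71.71], [-173.87, 95.51], [-174.79, -0.11], [-173.66, 173.66]. Speed limits (degrees/s): [136.94, 136.94, 172.46, 180, 180, 180].

INTERFACE

Orientations are given as [roll, pitch, yaw] about the fixed x, y, z axes, in that order (R = Rz(yaw) Ry(pitch) Rx(roll)).
In Python, from plant import r gives the robot as it stands. The module is installed in compiled form; this text tells all that it offers.
- The arm moves only by the tool play_rows, never from a script. Its argument "rows" is a list of rows, each an object with "slide": the shift along the tool's x, y, z as a fraction of full scale, a list of three; "delta_rot": the turn, a rotation vector about the tool's x, y, z as a fraction of full scale, a list of three; "fingers": the opening, from -1 (shut) to 1 (fully open). In form: [{"slide": [x, y, z], "delta_rot": [rx, ry, rz], "fingers": fingers}, ...]. A call has 1 to 8 rows; each row shifts and turns the commanded pose from where the row before left it, along the tool's axes as they then stand; what a row does not reach is not made up. Full scale, the value 1, is 0.15 m for a shift and 0.08 rad for a turn. A row lasts 1/8 s, in which the tool goes at most 62.5 mm and 10.7 degrees, less where a joint would pass 70% of its speed; a pose out of reach is approached as far as the arm can. A call with a number of a shift or a turn outside -1 to 1 is refused whole. A call with a gripper value outside its range is refused whole. The fingers move at their own pace and stop on an object; "squeeze" is the grip in N (left out, the last holds). Time passes only in rows, so rows that do not move let the fingers close. It gives the time, the measured TCP pose, the force, the opening and the grip force at its end, in the units of the state.
- r.get_state(): the state, without advancing time (a new reading comes with each control period).
- r.capture(name): name is "scene" or "top"; returns a dict with "image" (400x640x3 uint8, blue, green, red), "fx", "fy", "cx", "cy" (pixels), "R" (3x3) and "t" (3): a world point X has camera coordinates R X + t. Camera axes: x right, y down, z forward; pixel columns grow to the right and rows downward; lengths in m; the calibration is good to about 2 mm. A picture is of the moment at which its call begins. There is no depth.
- r.close_job(): hands the job in; it is judged then, once.
The state is a dict: "time_s": time; "joints": joint angles; "qd": joint speeds; "joint_torque": joint torques, N m; "tcp_pos": TCP position; "eef_rot": TCP orientation; "contact_force": force on the tool from outside, world axes, zero at the start; "moment": the same for the moment, N m; "gripper_width": finger opening in m; "gripper_force": force on a finger pad.
Only numpy, scipy, OpenCV 4.12 (cv2) and the standard library are available. Lean on these libraries where they do the work, as an engineer would, in place of code of your own. Each camera call takes 0.05 s, during which the arm holds its last target. There are 200 camera calls.

TASK

The necklace stand is set too low for a long strand. Take it by its bar, raise the sliding section until its gravity catch has swung back over the middle one of the stand's three rungs, let it down gently, without dropping it even a little, until it hangs on that rung, and let go. Then push straight down on the bar with about 10 N, a kilogram's weight and well under 20 N, to prove it is locked, and come away leaving the things around it alone.

Things in the scene. Friction and masses are not known exactly. Their poses are not given: they have to be found in the camera images.
- stand: fixed lower section of the stand: heavy dark foot 106 x 114 x 12 mm with two upright aluminium channel rails 174 mm tall, 85 mm apart over their outsides. It stands left of the jar or right of it, turned up to 0.4 rad. Origin: on the table under the line of the rungs, midway between the rails; z up, x to the back of the stand, y along the rungs
- rails_top (a point): midway between the tops of the rails, 174 mm above the stand's origin. Between the rails cross three round steel rungs, 8 mm thick and 42 mm apart, about 60, 102 and 144 mm above the table. They sit on one strip screwed through long slots: all together stand up to 11 mm higher or lower than that, differently each time, to be seen or felt
- fly (a joint): height of the sliding section in the rails (m), 0 on the bottom buffer, where it starts, 0.140 at the top stop, growing upward. It hangs on the rungs at about 0.027, 0.069 (the middle one) and 0.111, all up to 0.011 more or less with the rung strip. All that slides weighs 0.35 to 0.57 kg, drags with about 0.6 N, and drops at once if let go above a rung: 1.5 mm is too much, faster than 0.16 m/s
- tbar: round grey fabric-covered bar across the top of the sliding section, 22 mm thick, 170 mm long, gripped across its middle from above. Origin: on its axis at mid-length, 203 mm above the table when joint fly is 0, rising with it, 18 mm in front (-x) of the stand's origin; y along the bar, z up. Under it a flat strap down to 16 mm below the axis, and slim rails 24 mm to either side of the middle
- tbar_top (a point): top of the bar at mid-length, 11 mm above its axis: the place to push down on
- catch: gravity catch: brass rocker low down between the slim rails of the sliding section, turning on a cross pin (its origin, 40 mm above the table when joint fly is 0). Its nose, 22 mm long, points level to the back and hangs over a rung; the heavy round tail shows at the front. A rung met on the way up tips the nose down and lets it pass. Catch and rungs may not take a load or knock of more than 26 N, weight included
- catch_tail (a point): the catch's round tail, 21 mm in front of its pin. Once the nose is clear above a rung, the tail swings it level again within half a second. That takes raising the section about 12 mm, better 20 mm, past the height at which it will hang. From about 52 mm past it takes the next rung instead, and it cannot be let down past a rung once taken
- open_jar: orange jar 40 mm wide, 70 mm tall, on the table beside the stand; origin under its centre. Leave it
- glue_bottle: small black squeeze bottle with blue cap, 23 x 30 x 88 mm, on the table farther back than the stand; origin under its centre. Leave it
- cabochon: purple polished stone 26 x 36 x 17 mm, on the table farther back than the jar; origin under its centre. Leave it

How it is judged:
By the outcome, as a careful person would: the job done as asked, in the order asked, and still so for the second after the job is handed in, with the robot touching nothing.
It also fails if it takes over 51 s, if anything falls off the work surface, if the arm or the gripper's body presses on something with over 40 N, if the wrist force passes 120 N, or if a joint passes its speed limit or range.

## Working session

There is one attempt and no reset: what is moved stays moved. The work goes in short steps, Python scripts to look and compute and a tool call to move; the robot and the scene stay as the last step left them, time stands still between calls to the robot, and variables do not carry over. Pictures are saved under pics/ and viewed, at most 10 in all, crops included, and the job is handed in when it is done.

Besides the shell and the picture viewer there is one more tool, called after ">>>" by a JSON object that holds its "name" and its "arguments". play_rows: Moves the arm, as the interface text tells. Shift numbers are shares of 0.15 m and turn numbers shares of 0.08 rad, none past 1 either way. Its arguments: {"type":"object","properties":{"rows":{"type":"array"},"squeeze":{"type":"number"}},"required":["rows"]}

```bash
mkdir -p pics
cat > h.py <<'E'
import numpy as np,cv2
from plant import r
def cap(n,f):
    c=r.capture(n); cv2.imwrite(f,c["image"]); return c
def proj(c,X):
    p=np.array(c["R"])@np.array(X,float)+np.array(c["t"]).ravel(); return np.array([c["fx"]*p[0]/p[2]+c["cx"],c["fy"]*p[1]/p[2]+c["cy"]])
def ray(c,u,v):
    R=np.array(c["R"]);t=np.array(c["t"]).ravel()
    d=R.T@np.array([(u-c["cx"])/c["fx"],(v-c["cy"])/c["fy"],1]); return -R.T@t,d
def atz(c,u,v,z):
    o,d=ray(c,u,v); return o+d*(z-o[2])/d[2]
E
python3 - <<'E'
from h import *
for n in("scene","top"):
    c=cap(n,f"pics/{n}0.png"); print(n,-np.array(c["R"]).T@np.array(c["t"]).ravel(),c["fx"])
print(r.get_state())
E
```

```text
scene [ 0.33760598 -0.73128534  0.8053705 ] 462.259287165296
top [ 0.53842975 -0.09488767  0.98306064] 404.9300009660731
{'time_s': 0.1, 'joints': array([ 8.44038253e+01,  2.05896670e+01,  6.38282996e-01, -1.74642945e-02,
       -7.01335200e+01, -1.65093031e+01]), 'qd': array([-0.00622523, -0.162979  ,  0.09103258,  0.11723277, -0.04461118,
       -0.04126266]), 'joint_torque': array([-7.59246705e-04, -5.84166920e+01,  2.93751025e+01,  7.01555058e+00,
        1.01212136e-02, -5.85136172e-05]), 'tcp_pos': array([0.25383931, 0.62495742, 0.20558525]), 'eef_rot': array([ 1.79913930e+02, -8.38813529e-03, -2.21114185e+01]), 'contact_force': array([ 0.06171135, -0.4664171 , -0.42801096]), 'moment': array([ 0.03675451, -0.00170769, -0.00933858]), 'gripper_force': 0.0, 'gripper_width': 0.08729347698375138}
```

View pics/scene0.png

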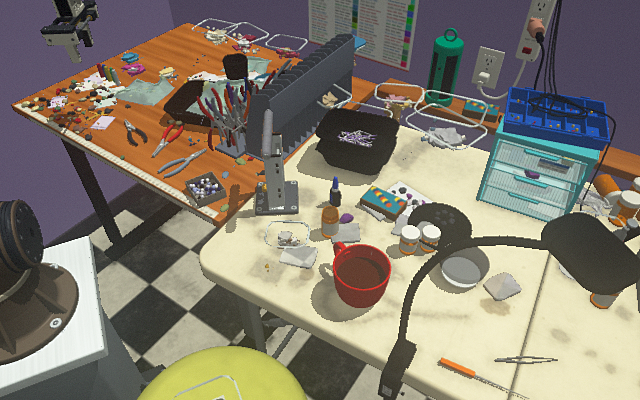

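View pics/top0.png

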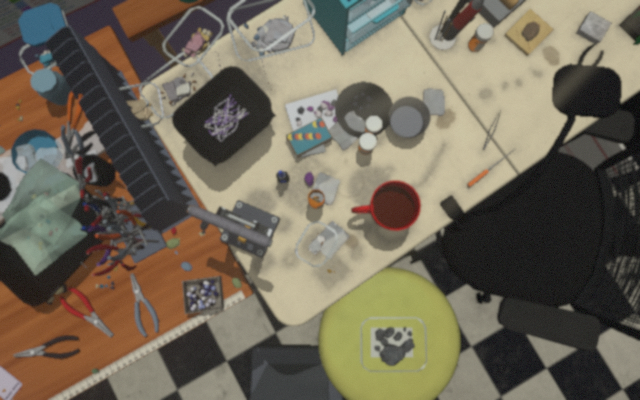

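The scene view shows the stand at about (275,175), with the jar at (330,220) and the bottle at (335,192). In the top view the bar runs from (192,210) to (268,243). I'll enlarge both.

Run:
```python
from h import *
a=cv2.imread("pics/scene0.png")[95:230,225:365]; b=cv2.imread("pics/top0.png")[170:280,170:340]
a=cv2.resize(a,None,fx=4,fy=4,interpolation=2); b=cv2.resize(b,(680,440),interpolation=2)
cv2.imwrite("pics/a.png",a); cv2.imwrite("pics/b.png",b)
c=r.capture("top")
for z in(0,.203):print([atz(c,u,v,z).round(3) for u,v in((192,210),(268,243),(250,226))])
```

```text
[array([0.64 , 0.223, 0.   ]), array([0.562, 0.036, 0.   ]), array([0.603, 0.081, 0.   ])]
[array([0.619, 0.157, 0.203]), array([0.557, 0.009, 0.203]), array([0.59 , 0.045, 0.203])]
```

View pics/a.png

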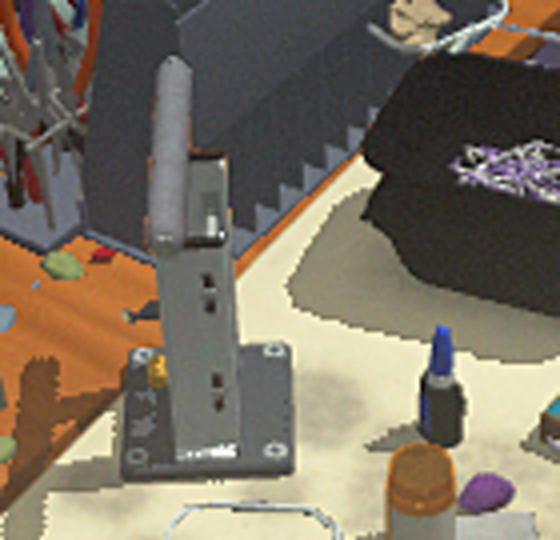

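View pics/b.png

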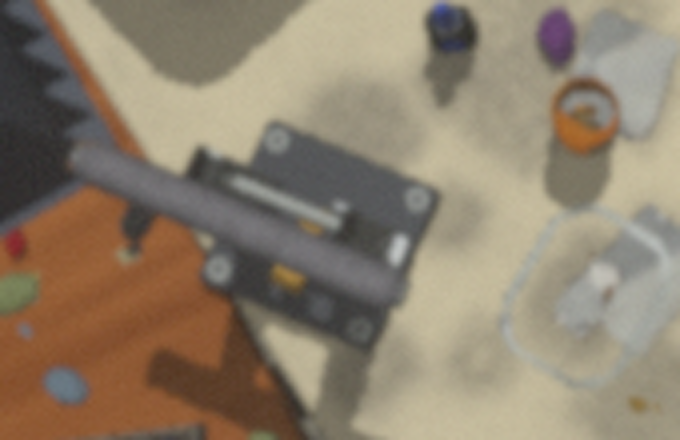

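The side view shows the bar's end centres near crop (174,62) and (167,238). In the top crop they are near (84,158) and (393,284), with the foot's corners at (270,122), (440,190), (372,352) and (205,272). I'll fit the pose from these.

```bash
cat > fit.py <<'E'
from h import *
from scipy.optimize import least_squares
T=r.capture("top");S=r.capture("scene")
t=lambda u,v:(170+u/4,170+v/4); s=lambda u,v:(225+u/4,95+v/4)
b=.085;f=57e-3;F=53e-3
obs=[(T,(0,b,.203,0),t(82,157)),(T,(0,-b,.203,0),t(396,285)),(S,(0,b,.203,0),s(175,64)),(S,(0,-b,.203,0),s(166,236)),
(T,(F,f,.012,1),t(270,122)),(T,(F,-f,.012,1),t(440,190)),(T,(-F,-f,.012,1),t(372,352)),(T,(-F,f,.012,1),t(205,272)),
(S,(F,f,.012,1),s(287,345)),(S,(F,-f,.012,1),s(292,470)),(S,(-F,-f,.012,1),s(122,478))]
def w(p,o):
    x=o[0]+(p[3] if o[3] else -.018); c,s_=np.cos(p[2]),np.sin(p[2])
    return [p[0]+c*x-s_*o[1],p[1]+s_*x+c*o[1],o[2]]
if __name__=="__main__":
    q=least_squares(lambda p:np.concatenate([proj(c,w(p,o))-m for c,o,m in obs]),[.6,.08,-.4,0],loss="soft_l1",x_scale=[.1,.1,.1,.1])
    print(q.x,np.degrees(q.x[2]),q.fun.reshape(-1,2).round(1).tolist()); print("bar",w(q.x,(0,0,.203,0)))
E
python3 fit.py
```

```text
[ 0.60627621  0.07476167 -0.38401199 -0.01110425] -22.002266061337377 [[-0.1, -0.3], [2.4, 1.6], [-0.1, 1.5], [0.3, 3.4], [-0.4, -1.3], [0.5, -0.3], [-0.2, 0.4], [-2.4, 1.9], [0.8, -1.2], [0.7, -1.4], [-0.7, -1.4]]
bar [np.float64(0.5895871684019115), np.float64(0.08150524381097662), 0.203]
```

>>> {"name": "play_rows", "arguments": {"rows": [{"slide": [0,0,-0.4],"delta_rot": [0,0,0],"fingers": 1},{"slide": [0,0,-0.4],"delta_rot": [0,0,0],"fingers": 1},{"slide": [0,0,-0.4],"delta_rot": [0,0,1],"fingers": 1},{"slide": [0,0,-0.2],"delta_rot": [0,0,1],"fingers": 1}]}}

```text
time_s: 0.75
tcp_pos: [0.2544, 0.6257, 0.4208]
eef_rot: [-179.7, 0.1, -31.4]
contact_force: [0.5, 0.9, -1.5]
gripper_width: 0.0878
gripper_force: 0.0
```

>>> {"name": "play_rows", "arguments": {"rows": [{"slide": [0.27,0.138,0],"delta_rot": [0,0,0],"fingers": 1},{"slide": [0.27,0.138,0],"delta_rot": [0,0,0],"fingers": 1},{"slide": [0.27,0.138,0],"delta_rot": [0,0,0],"fingers": 1},{"slide": [0.27,0.138,0],"delta_rot": [0,0,0],"fingers": 1},{"slide": [0.27,0.138,0],"delta_rot": [0,0,0],"fingers": 1},{"slide": [0.27,0.138,0],"delta_rot": [0,0,0],"fingers": 1},{"slide": [0.27,0.138,0],"delta_rot": [0,0,0],"fingers": 1},{"slide": [0.27,0.138,0],"delta_rot": [0,0,0],"fingers": 1}]}}

```text
time_s: 1.75
tcp_pos: [0.4454, 0.3142, 0.4166]
eef_rot: [-180.0, 0.0, -31.3]
contact_force: [0.2, 0.2, 0.5]
gripper_width: 0.0877
gripper_force: 0.0
```

>>> {"name": "play_rows", "arguments": {"rows": [{"slide": [0.27,0.138,0],"delta_rot": [0,0,1],"fingers": 1},{"slide": [0,0,0],"delta_rot": [0,0,1],"fingers": 1},{"slide": [0,0,0],"delta_rot": [0,0,1],"fingers": 1},{"slide": [0,0,0],"delta_rot": [0,0,1],"fingers": 1},{"slide": [0,0,0],"delta_rot": [0,0,1],"fingers": 1},{"slide": [0,0,0],"delta_rot": [0,0,1],"fingers": 1},{"slide": [0,0,0],"delta_rot": [0,0,1],"fingers": 1},{"slide": [0,0,0],"delta_rot": [0,0,1],"fingers": 1}]}}

```text
time_s: 2.75
tcp_pos: [0.4688, 0.2769, 0.4164]
eef_rot: [180.0, 0.0, -68.1]
contact_force: [0.5, 0.2, -0.2]
gripper_width: 0.0878
gripper_force: 0.0
```

>>> {"name": "play_rows", "arguments": {"rows": [{"slide": [0,0,0],"delta_rot": [0,0,1],"fingers": 1},{"slide": [0,0,0],"delta_rot": [0,0,1],"fingers": 1},{"slide": [0,0,0],"delta_rot": [0,0,1],"fingers": 1},{"slide": [0,0,0],"delta_rot": [0,0,1],"fingers": 1},{"slide": [0,0,0],"delta_rot": [0,0,1],"fingers": 1},{"slide": [0,0,0],"delta_rot": [0,0,1],"fingers": 1},{"slide": [0,0,0],"delta_rot": [0,0,1],"fingers": 1},{"slide": [0,0,0],"delta_rot": [0,0,1],"fingers": 1}]}}

```text
time_s: 3.75
tcp_pos: [0.4687, 0.2769, 0.4164]
eef_rot: [180.0, -0.0, -104.8]
contact_force: [0.9, -0.1, -0.1]
gripper_width: 0.0876
gripper_force: 0.0
```

>>> {"name": "play_rows", "arguments": {"rows": [{"slide": [0,0,0],"delta_rot": [0,0,1],"fingers": 1},{"slide": [0,0,0],"delta_rot": [0,0,0],"fingers": 1},{"slide": [0,0,0],"delta_rot": [0,0,0],"fingers": 1}]}}

```text
time_s: 4.12
tcp_pos: [0.4688, 0.2769, 0.4165]
eef_rot: [180.0, 0.0, -109.1]
contact_force: [-0.3, -0.6, 0.1]
gripper_width: 0.0875
gripper_force: 0.0
```

>>> {"name": "play_rows", "arguments": {"rows": [{"slide": [0.193,-0.238,0.155],"delta_rot": [0,0,0],"fingers": 1},{"slide": [0.193,-0.238,0.155],"delta_rot": [0,0,0],"fingers": 1},{"slide": [0.193,-0.238,0.155],"delta_rot": [0,0,0],"fingers": 1},{"slide": [0.193,-0.238,0.155],"delta_rot": [0,0,0],"fingers": 1},{"slide": [0.193,-0.238,0.155],"delta_rot": [0,0,0.63],"fingers": 1},{"slide": [0,0,0],"delta_rot": [0,0,0],"fingers": 1},{"slide": [0,0,0],"delta_rot": [0,0,0],"fingers": 1}]}}

```text
time_s: 5.0
tcp_pos: [0.59, 0.0814, 0.3003]
eef_rot: [-180.0, -0.0, -112.1]
contact_force: [-0.5, 0.1, 0.1]
gripper_width: 0.0878
gripper_force: 0.0
```

Run:
```python
from h import *
o=[]
for n,(u,v) in(("scene",(225,75)),("top",(165,160))):
    c=cap(n,"/tmp/x.png"); o.append(cv2.resize(c["image"][v:v+150,u:u+100],(400,600),interpolation=2)); print(n,proj(c,[.59,.0815,.203])-[u,v])
cv2.imwrite("pics/c.png",np.hstack(o))
```

```text
scene [42.99120367 58.58164369]
top [65.75201523 65.59029433]
```

View pics/c.png

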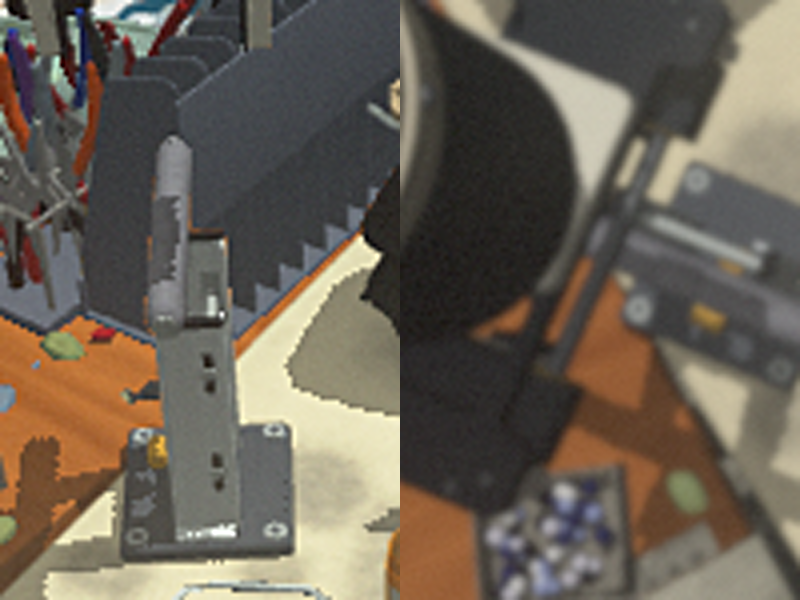

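The fingers hang at crop (45,50) and (260,45), either side of the bar (170,235), and the line-up looks right. Going down.

>>> {"name": "play_rows", "arguments": {"rows": [{"slide": [0,0,0.25],"delta_rot": [0,0,0],"fingers": 1},{"slide": [0,0,0.25],"delta_rot": [0,0,0],"fingers": 1},{"slide": [0,0,0.14],"delta_rot": [0,0,0],"fingers": 0.6},{"slide": [0,0,0.13],"delta_rot": [0,0,0],"fingers": 0.3},{"slide": [0,0,0],"delta_rot": [0,0,0],"fingers": 0},{"slide": [0,0,0],"delta_rot": [0,0,0],"fingers": -0.2},{"slide": [0,0,0],"delta_rot": [0,0,0],"fingers": -0.3}], "squeeze": 6}}

```text
time_s: 5.98
tcp_pos: [0.5904, 0.082, 0.1861]
eef_rot: [-179.9, 0.1, -112.0]
contact_force: [-0.0, 1.0, -0.4]
gripper_width: 0.0431
gripper_force: 0.0
```

>>> {"name": "play_rows", "arguments": {"rows": [{"slide": [0,0,0],"delta_rot": [0,0,0],"fingers": -0.45},{"slide": [0,0,0],"delta_rot": [0,0,0],"fingers": -0.6},{"slide": [0,0,0],"delta_rot": [0,0,0],"fingers": -0.8},{"slide": [0,0,0],"delta_rot": [0,0,0],"fingers": -1},{"slide": [0,0,0],"delta_rot": [0,0,0],"fingers": -1}]}}

```text
time_s: 6.6
tcp_pos: [0.5879, 0.0823, 0.1849]
eef_rot: [179.8, 0.0, -112.1]
contact_force: [-9.9, 5.7, 6.9]
gripper_width: 0.0212
gripper_force: 6.6
```

>>> {"name": "play_rows", "arguments": {"rows": [{"slide": [0,0.016,0],"delta_rot": [0,0,0],"fingers": -1},{"slide": [0,0,0],"delta_rot": [0,0,0],"fingers": -1},{"slide": [0,0,0],"delta_rot": [0,0,0],"fingers": -1}]}}

```text
time_s: 6.98
tcp_pos: [0.5878, 0.0824, 0.185]
eef_rot: [-180.0, 0.0, -112.1]
contact_force: [-2.2, 1.0, 3.4]
gripper_width: 0.0211
gripper_force: 6.2
```

>>> {"name": "play_rows", "arguments": {"rows": [{"slide": [0,0,0],"delta_rot": [0,0,0],"fingers": -1},{"slide": [0,0,0],"delta_rot": [0,0,0],"fingers": -1},{"slide": [0,0,-0.03],"delta_rot": [0,0,0],"fingers": -1},{"slide": [0,0,-0.03],"delta_rot": [0,0,0],"fingers": -1},{"slide": [0,0,0],"delta_rot": [0,0,0],"fingers": -1}], "squeeze": 25}}

```text
time_s: 7.6
tcp_pos: [0.5877, 0.0825, 0.1936]
eef_rot: [180.0, 0.0, -112.1]
contact_force: [2.8, -0.6, -5.6]
gripper_width: 0.0202
gripper_force: 23.9
```

>>> {"name": "play_rows", "arguments": {"rows": [{"slide": [0,0,-0.04],"delta_rot": [0,0,0],"fingers": -1},{"slide": [0,0,-0.04],"delta_rot": [0,0,0],"fingers": -1},{"slide": [0,0,-0.04],"delta_rot": [0,0,0],"fingers": -1},{"slide": [0,0,-0.04],"delta_rot": [0,0,0],"fingers": -1},{"slide": [0,0,-0.04],"delta_rot": [0,0,0],"fingers": -1},{"slide": [0,0,-0.04],"delta_rot": [0,0,0],"fingers": -1},{"slide": [0,0,0],"delta_rot": [0,0,0],"fingers": -1}]}}

```text
time_s: 8.48
tcp_pos: [0.5877, 0.0825, 0.2303]
eef_rot: [-180.0, 0.0, -112.1]
contact_force: [3.2, 1.2, -4.6]
gripper_width: 0.0202
gripper_force: 23.9
```

>>> {"name": "play_rows", "arguments": {"rows": [{"slide": [0,0,-0.04],"delta_rot": [0,0,0],"fingers": -1},{"slide": [0,0,-0.04],"delta_rot": [0,0,0],"fingers": -1},{"slide": [0,0,-0.04],"delta_rot": [0,0,0],"fingers": -1},{"slide": [0,0,-0.04],"delta_rot": [0,0,0],"fingers": -1},{"slide": [0,0,-0.04],"delta_rot": [0,0,0],"fingers": -1},{"slide": [0,0,-0.04],"delta_rot": [0,0,0],"fingers": -1},{"slide": [0,0,0],"delta_rot": [0,0,0],"fingers": -1}]}}

```text
time_s: 9.35
tcp_pos: [0.5877, 0.0825, 0.2664]
eef_rot: [-180.0, 0.0, -112.1]
contact_force: [4.1, 0.2, -4.8]
gripper_width: 0.0201
gripper_force: 23.9
```

>>> {"name": "play_rows", "arguments": {"rows": [{"slide": [0,0,-0.04],"delta_rot": [0,0,0],"fingers": -1},{"slide": [0,0,-0.04],"delta_rot": [0,0,0],"fingers": -1},{"slide": [0,0,-0.04],"delta_rot": [0,0,0],"fingers": -1},{"slide": [0,0,0],"delta_rot": [0,0,0],"fingers": -1},{"slide": [0,0,0],"delta_rot": [0,0,0],"fingers": -1},{"slide": [0,0,0],"delta_rot": [0,0,0],"fingers": -1},{"slide": [0,0,0],"delta_rot": [0,0,0],"fingers": -1},{"slide": [0,0,0],"delta_rot": [0,0,0],"fingers": -1}]}}

```text
time_s: 10.35
tcp_pos: [0.5876, 0.0824, 0.2835]
eef_rot: [180.0, -0.0, -112.1]
contact_force: [4.8, 0.6, -5.9]
gripper_width: 0.0201
gripper_force: 23.8
```

>>> {"name": "play_rows", "arguments": {"rows": [{"slide": [0,0,0.03],"delta_rot": [0,0,0],"fingers": -1},{"slide": [0,0,0.03],"delta_rot": [0,0,0],"fingers": -1},{"slide": [0,0,0.03],"delta_rot": [0,0,0],"fingers": -1},{"slide": [0,0,0],"delta_rot": [0,0,0],"fingers": -1}]}}

```text
time_s: 10.85
tcp_pos: [0.5876, 0.0825, 0.2695]
eef_rot: [180.0, -0.0, -112.1]
contact_force: [5.4, 1.3, -7.1]
gripper_width: 0.0199
gripper_force: 23.8
```

>>> {"name": "play_rows", "arguments": {"rows": [{"slide": [0,0,0.01],"delta_rot": [0,0,0],"fingers": -1},{"slide": [0,0,0.01],"delta_rot": [0,0,0],"fingers": -1},{"slide": [0,0,0.01],"delta_rot": [0,0,0],"fingers": -1},{"slide": [0,0,0],"delta_rot": [0,0,0],"fingers": -1}]}}

```text
time_s: 11.35
tcp_pos: [0.5876, 0.0824, 0.2655]
eef_rot: [180.0, -0.0, -112.1]
contact_force: [4.9, 1.1, -5.2]
gripper_width: 0.0202
gripper_force: 23.8
```

>>> {"name": "play_rows", "arguments": {"rows": [{"slide": [0,0,0.01],"delta_rot": [0,0,0],"fingers": -1},{"slide": [0,0,0.01],"delta_rot": [0,0,0],"fingers": -1},{"slide": [0,0,0],"delta_rot": [0,0,0],"fingers": -1}]}}

```text
time_s: 11.72
tcp_pos: [0.5876, 0.0825, 0.2624]
eef_rot: [180.0, 0.0, -112.1]
contact_force: [5.7, 1.7, -6.2]
gripper_width: 0.0201
gripper_force: 23.8
```

>>> {"name": "play_rows", "arguments": {"rows": [{"slide": [0,0,0.01],"delta_rot": [0,0,0],"fingers": -1},{"slide": [0,0,0.01],"delta_rot": [0,0,0],"fingers": -1},{"slide": [0,0,0],"delta_rot": [0,0,0],"fingers": -1}]}}

```text
time_s: 12.1
tcp_pos: [0.5877, 0.0825, 0.2594]
eef_rot: [180.0, 0.0, -112.1]
contact_force: [5.6, 1.2, -7.0]
gripper_width: 0.0199
gripper_force: 23.8
```

Run:
```python
from h import *
c=cap("scene","pics/d.png"); cv2.imwrite("pics/e.png",cv2.resize(c["image"][60:225,215:335],(580,798)[:2] if 0 else (436,600),interpolation=2))
```

```text
(no output)
```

View pics/e.png

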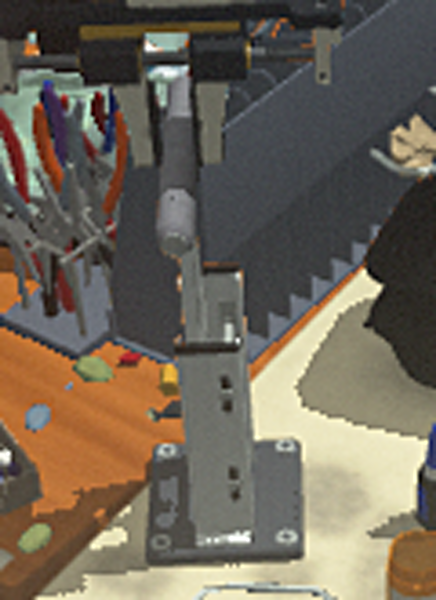

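The bar is up in the grip at (178,210), and the brass tail shows in front of the rails at (168,378). I'll keep lowering gently.

>>> {"name": "play_rows", "arguments": {"rows": [{"slide": [0,0,0.01],"delta_rot": [0,0,0],"fingers": -1},{"slide": [0,0,0.01],"delta_rot": [0,0,0],"fingers": -1},{"slide": [0,0,0],"delta_rot": [0,0,0],"fingers": -1}]}}

```text
time_s: 12.52
tcp_pos: [0.5876, 0.0824, 0.2564]
eef_rot: [180.0, -0.0, -112.1]
contact_force: [5.5, 1.2, -7.3]
gripper_width: 0.0202
gripper_force: 23.8
```

>>> {"name": "play_rows", "arguments": {"rows": [{"slide": [0,0,0.01],"delta_rot": [0,0,0],"fingers": -1},{"slide": [0,0,0],"delta_rot": [0,0,0],"fingers": -1}]}}

```text
time_s: 12.78
tcp_pos: [0.5876, 0.0824, 0.2549]
eef_rot: [180.0, -0.0, -112.1]
contact_force: [5.4, 1.0, -6.4]
gripper_width: 0.0202
gripper_force: 23.8
```

>>> {"name": "play_rows", "arguments": {"rows": [{"slide": [0,0,0.01],"delta_rot": [0,0,0],"fingers": -1},{"slide": [0,0,0],"delta_rot": [0,0,0],"fingers": -1}]}}

```text
time_s: 13.02
tcp_pos: [0.5876, 0.0824, 0.2534]
eef_rot: [180.0, -0.0, -112.1]
contact_force: [5.1, 1.1, -6.0]
gripper_width: 0.0201
gripper_force: 23.8
```

>>> {"name": "play_rows", "arguments": {"rows": [{"slide": [0,0,0.01],"delta_rot": [0,0,0],"fingers": -1},{"slide": [0,0,0],"delta_rot": [0,0,0],"fingers": -1}]}}

```text
time_s: 13.28
tcp_pos: [0.5876, 0.0824, 0.2519]
eef_rot: [180.0, -0.0, -112.1]
contact_force: [6.4, 1.5, -6.0]
gripper_width: 0.0203
gripper_force: 23.8
```

>>> {"name": "play_rows", "arguments": {"rows": [{"slide": [0,0,0.01],"delta_rot": [0,0,0],"fingers": -1},{"slide": [0,0,0],"delta_rot": [0,0,0],"fingers": -1}]}}

```text
time_s: 13.52
tcp_pos: [0.5876, 0.0825, 0.2504]
eef_rot: [180.0, -0.0, -112.1]
contact_force: [5.4, 0.7, -6.6]
gripper_width: 0.0201
gripper_force: 23.8
```

>>> {"name": "play_rows", "arguments": {"rows": [{"slide": [0,0,0.01],"delta_rot": [0,0,0],"fingers": -1},{"slide": [0,0,0],"delta_rot": [0,0,0],"fingers": -1}]}}

```text
time_s: 13.78
tcp_pos: [0.5876, 0.0824, 0.2489]
eef_rot: [180.0, -0.0, -112.1]
contact_force: [6.1, 1.4, -5.5]
gripper_width: 0.0201
gripper_force: 23.8
```

>>> {"name": "play_rows", "arguments": {"rows": [{"slide": [0,0,0.01],"delta_rot": [0,0,0],"fingers": -1},{"slide": [0,0,0],"delta_rot": [0,0,0],"fingers": -1}]}}

```text
time_s: 14.02
tcp_pos: [0.5876, 0.0825, 0.2474]
eef_rot: [180.0, 0.0, -112.1]
contact_force: [5.6, 1.2, -5.6]
gripper_width: 0.0202
gripper_force: 23.8
```

>>> {"name": "play_rows", "arguments": {"rows": [{"slide": [0,0,0.01],"delta_rot": [0,0,0],"fingers": -1},{"slide": [0,0,0],"delta_rot": [0,0,0],"fingers": -1}]}}

```text
time_s: 14.28
tcp_pos: [0.5876, 0.0824, 0.2459]
eef_rot: [180.0, 0.0, -112.1]
contact_force: [6.2, 1.5, -6.4]
gripper_width: 0.0201
gripper_force: 23.8
```

>>> {"name": "play_rows", "arguments": {"rows": [{"slide": [0,0,0.01],"delta_rot": [0,0,0],"fingers": -1},{"slide": [0,0,0],"delta_rot": [0,0,0],"fingers": -1}]}}

```text
time_s: 14.52
tcp_pos: [0.5876, 0.0825, 0.2444]
eef_rot: [180.0, -0.0, -112.1]
contact_force: [5.1, 0.8, -5.9]
gripper_width: 0.0203
gripper_force: 23.8
```

>>> {"name": "play_rows", "arguments": {"rows": [{"slide": [0,0,0.01],"delta_rot": [0,0,0],"fingers": -1},{"slide": [0,0,0],"delta_rot": [0,0,0],"fingers": -1}]}}

```text
time_s: 14.78
tcp_pos: [0.5876, 0.0825, 0.2431]
eef_rot: [-180.0, 0.0, -112.1]
contact_force: [4.7, 1.1, -5.8]
gripper_width: 0.0199
gripper_force: 23.9
```

>>> {"name": "play_rows", "arguments": {"rows": [{"slide": [0,0,0.01],"delta_rot": [0,0,0],"fingers": -1},{"slide": [0,0,0],"delta_rot": [0,0,0],"fingers": -1}]}}

```text
time_s: 15.02
tcp_pos: [0.5877, 0.0824, 0.2427]
eef_rot: [-179.9, 0.0, -112.1]
contact_force: [1.0, 2.5, 5.8]
gripper_width: 0.0199
gripper_force: 24.9
```

It has seated on the middle rung: the drop stopped at z 0.2427 (fly about 0.058) and the force reversed to +5.8 N. I'll ease off a little and open.

>>> {"name": "play_rows", "arguments": {"rows": [{"slide": [0,0,-0.003],"delta_rot": [0,0,0],"fingers": -1},{"slide": [0,0,0],"delta_rot": [0,0,0],"fingers": -1},{"slide": [0,0,0],"delta_rot": [0,0,0],"fingers": -1}], "squeeze": 10}}

```text
time_s: 15.4
tcp_pos: [0.5877, 0.0824, 0.2427]
eef_rot: [-180.0, 0.0, -112.1]
contact_force: [-0.2, 2.4, 6.2]
gripper_width: 0.0209
gripper_force: 10.4
```

>>> {"name": "play_rows", "arguments": {"rows": [{"slide": [0,0,0],"delta_rot": [0,0,0],"fingers": -0.4},{"slide": [0,0,0],"delta_rot": [0,0,0],"fingers": -0.2},{"slide": [0,0,0],"delta_rot": [0,0,0],"fingers": 0.1},{"slide": [0,0,0],"delta_rot": [0,0,0],"fingers": 0.3},{"slide": [0,0,0],"delta_rot": [0,0,0],"fingers": 0.3},{"slide": [0,0,0],"delta_rot": [0,0,0],"fingers": 0.3}]}}

```text
time_s: 16.15
tcp_pos: [0.5876, 0.0824, 0.2421]
eef_rot: [180.0, -0.0, -112.1]
contact_force: [-0.4, 0.1, 0.7]
gripper_width: 0.057
gripper_force: 0.0
```

>>> {"name": "play_rows", "arguments": {"rows": [{"slide": [0,0,-0.1],"delta_rot": [0,0,0],"fingers": 0.3},{"slide": [0,0,-0.2],"delta_rot": [0,0,0],"fingers": 0.3},{"slide": [0,0,-0.2],"delta_rot": [0,0,0],"fingers": 0.3},{"slide": [0,0,0],"delta_rot": [0,0,0],"fingers": -1},{"slide": [0,0,0],"delta_rot": [0,0,0],"fingers": -1},{"slide": [0,0,0],"delta_rot": [0,0,0],"fingers": -1},{"slide": [0,0,0],"delta_rot": [0,0,0],"fingers": -1},{"slide": [0,0,0],"delta_rot": [0,0,0],"fingers": -1}]}}

```text
time_s: 17.15
tcp_pos: [0.5875, 0.0824, 0.3168]
eef_rot: [180.0, -0.0, -112.1]
contact_force: [0.2, -0.4, 0.1]
gripper_width: 0.0126
gripper_force: 0.0
```

Run:
```python
from h import *
c=cap("scene","/tmp/d.png"); cv2.imwrite("pics/f.png",cv2.resize(c["image"][60:225,215:335],(436,600),interpolation=2)); print(proj(c,[.5877,.0824,.261])-[215,60],r.get_state()["contact_force"],r.get_state()["gripper_width"])
```

```text
[49.56108212 51.41271595] [-0.0267385   0.16226012  0.31176649] 0.00826243058945305
```

View pics/f.png

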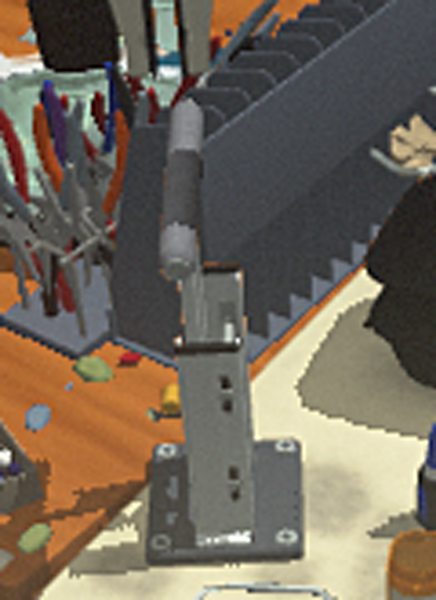

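The bar hangs on its own at (180,185), with the tail at (170,400). Now I'll push down with the fingers shut.

>>> {"name": "play_rows", "arguments": {"rows": [{"slide": [0,0,0.12],"delta_rot": [0,0,0],"fingers": -1},{"slide": [0,0,0.1],"delta_rot": [0,0,0],"fingers": -1},{"slide": [0,0,0.04],"delta_rot": [0,0,0],"fingers": -1},{"slide": [0,0,0.01],"delta_rot": [0,0,0],"fingers": -1},{"slide": [0,0,0],"delta_rot": [0,0,0],"fingers": -1}]}}

```text
time_s: 17.82
tcp_pos: [0.5878, 0.0824, 0.2771]
eef_rot: [-180.0, 0.0, -112.1]
contact_force: [-0.5, -0.2, 0.0]
gripper_width: 0.0002
gripper_force: 0.0
```

>>> {"name": "play_rows", "arguments": {"rows": [{"slide": [0,0,0.004],"delta_rot": [0,0,0],"fingers": -1},{"slide": [0,0,0.004],"delta_rot": [0,0,0],"fingers": -1},{"slide": [0,0,0],"delta_rot": [0,0,0],"fingers": -1}]}}

```text
time_s: 18.2
tcp_pos: [0.5876, 0.0824, 0.2755]
eef_rot: [-180.0, 0.0, -112.1]
contact_force: [-0.9, -1.1, 0.0]
gripper_width: 0.0001
gripper_force: 0.0
```

>>> {"name": "play_rows", "arguments": {"rows": [{"slide": [0,0,0.004],"delta_rot": [0,0,0],"fingers": -1},{"slide": [0,0,0],"delta_rot": [0,0,0],"fingers": -1}]}}

```text
time_s: 18.45
tcp_pos: [0.5876, 0.0824, 0.2748]
eef_rot: [180.0, -0.0, -112.1]
contact_force: [1.5, 0.1, 0.3]
gripper_width: 0.0007
gripper_force: 0.0
```

>>> {"name": "play_rows", "arguments": {"rows": [{"slide": [0,0,0.004],"delta_rot": [0,0,0],"fingers": -1},{"slide": [0,0,0.004],"delta_rot": [0,0,0],"fingers": -1},{"slide": [0,0,0],"delta_rot": [0,0,0],"fingers": -1}]}}

```text
time_s: 18.82
tcp_pos: [0.5876, 0.0824, 0.2736]
eef_rot: [180.0, -0.0, -112.1]
contact_force: [-0.3, 0.2, 0.2]
gripper_width: 0.0005
gripper_force: 0.0
```

>>> {"name": "play_rows", "arguments": {"rows": [{"slide": [0,0,0.004],"delta_rot": [0,0,0],"fingers": -1},{"slide": [0,0,0],"delta_rot": [0,0,0],"fingers": -1}]}}

```text
time_s: 19.08
tcp_pos: [0.5876, 0.0824, 0.273]
eef_rot: [180.0, -0.0, -112.1]
contact_force: [0.2, 0.7, -0.6]
gripper_width: 0.0001
gripper_force: 0.0
```

>>> {"name": "play_rows", "arguments": {"rows": [{"slide": [0,0,0.004],"delta_rot": [0,0,0],"fingers": -1},{"slide": [0,0,0],"delta_rot": [0,0,0],"fingers": -1}]}}

```text
time_s: 19.32
tcp_pos: [0.5876, 0.0824, 0.2724]
eef_rot: [180.0, -0.0, -112.1]
contact_force: [0.0, -0.5, 0.3]
gripper_width: 0.0003
gripper_force: 0.0
```

>>> {"name": "play_rows", "arguments": {"rows": [{"slide": [0,0,0.004],"delta_rot": [0,0,0],"fingers": -1},{"slide": [0,0,0],"delta_rot": [0,0,0],"fingers": -1}]}}

```text
time_s: 19.58
tcp_pos: [0.5876, 0.0824, 0.2718]
eef_rot: [180.0, -0.0, -112.1]
contact_force: [0.1, -0.1, -0.2]
gripper_width: 0.0005
gripper_force: 0.0
```

>>> {"name": "play_rows", "arguments": {"rows": [{"slide": [0,0,0.004],"delta_rot": [0,0,0],"fingers": -1},{"slide": [0,0,0],"delta_rot": [0,0,0],"fingers": -1}]}}

```text
time_s: 19.82
tcp_pos: [0.5876, 0.0824, 0.2712]
eef_rot: [180.0, -0.0, -112.1]
contact_force: [0.3, 0.1, -0.6]
gripper_width: 0.0003
gripper_force: 0.0
```

>>> {"name": "play_rows", "arguments": {"rows": [{"slide": [0,0,0.004],"delta_rot": [0,0,0],"fingers": -1},{"slide": [0,0,0],"delta_rot": [0,0,0],"fingers": -1}]}}

```text
time_s: 20.08
tcp_pos: [0.5876, 0.0824, 0.2706]
eef_rot: [180.0, -0.0, -112.1]
contact_force: [0.4, 0.4, 0.3]
gripper_width: 0.0004
gripper_force: 0.0
```

>>> {"name": "play_rows", "arguments": {"rows": [{"slide": [0,0,0.004],"delta_rot": [0,0,0],"fingers": -1},{"slide": [0,0,0],"delta_rot": [0,0,0],"fingers": -1}]}}

```text
time_s: 20.32
tcp_pos: [0.5876, 0.0824, 0.27]
eef_rot: [180.0, -0.0, -112.1]
contact_force: [0.1, 0.2, -0.1]
gripper_width: 0.0005
gripper_force: 0.0
```

>>> {"name": "play_rows", "arguments": {"rows": [{"slide": [0,0,0.004],"delta_rot": [0,0,0],"fingers": -1},{"slide": [0,0,0],"delta_rot": [0,0,0],"fingers": -1}]}}

```text
time_s: 20.58
tcp_pos: [0.5876, 0.0824, 0.2694]
eef_rot: [180.0, -0.0, -112.1]
contact_force: [-0.7, 0.4, 0.3]
gripper_width: 0.0008
gripper_force: 0.0
```

>>> {"name": "play_rows", "arguments": {"rows": [{"slide": [0,0,0.004],"delta_rot": [0,0,0],"fingers": -1},{"slide": [0,0,0],"delta_rot": [0,0,0],"fingers": -1}]}}

```text
time_s: 20.82
tcp_pos: [0.5876, 0.0824, 0.2688]
eef_rot: [180.0, -0.0, -112.1]
contact_force: [0.5, 0.1, -0.3]
gripper_width: 0.0005
gripper_force: 0.0
```

>>> {"name": "play_rows", "arguments": {"rows": [{"slide": [0,0,0.004],"delta_rot": [0,0,0],"fingers": -1},{"slide": [0,0,0],"delta_rot": [0,0,0],"fingers": -1}]}}

```text
time_s: 21.08
tcp_pos: [0.5876, 0.0824, 0.2682]
eef_rot: [180.0, -0.0, -112.1]
contact_force: [0.4, -0.6, -0.3]
gripper_width: 0.0004
gripper_force: 0.0
```

Run:
```python
from h import *
c=cap("scene","/tmp/g.png"); I=c["image"]; A=cv2.imread("pics/scene0.png"); D=cv2.imread("pics/d.png")
p0=[.5585,.0075] # near end
for z in(.203,.25,.255,.26,.265): print(z,proj(c,[*p0,z]).round(1))
# vertical shift of near end patch
t=A[140:163,258:274]
for n,J in(("now",I),("lift",D)):
    R=cv2.matchTemplate(J[80:165,250:282],t,cv2.TM_CCOEFF_NORMED); m=cv2.minMaxLoc(R); print(n,m[1],m[3][0]+250-258,m[3][1]+80-140)
cv2.imwrite("pics/g.png",cv2.resize(I[60:225,215:335],(436,600),interpolation=2))
```

```text
0.203 [266.4 156.1]
0.25 [264.4 137.8]
0.255 [264.2 135.8]
0.26 [263.9 133.8]
0.265 [263.7 131.8]
now 0.6394192576408386 2 0
lift 0.6439800262451172 2 -1
```

View pics/g.png

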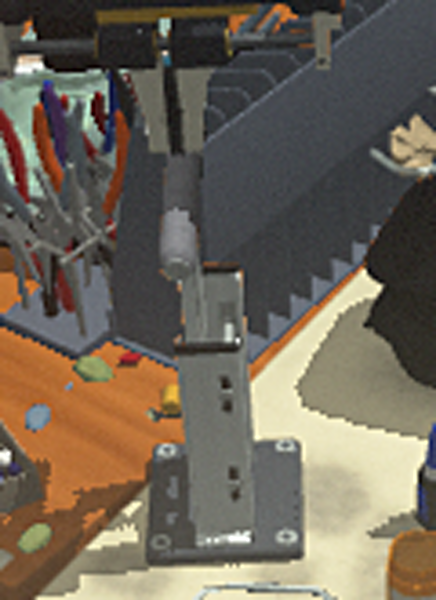

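The bar hasn't moved since release (near end still at (178,263)), and the fingertips are just above it at (180,155). I'll continue.

>>> {"name": "play_rows", "arguments": {"rows": [{"slide": [0,0,0.004],"delta_rot": [0,0,0],"fingers": -1},{"slide": [0,0,0],"delta_rot": [0,0,0],"fingers": -1}]}}

```text
time_s: 21.38
tcp_pos: [0.5876, 0.0824, 0.2676]
eef_rot: [180.0, -0.0, -112.1]
contact_force: [0.7, 0.4, 0.1]
gripper_width: 0.0005
gripper_force: 0.0
```

>>> {"name": "play_rows", "arguments": {"rows": [{"slide": [0,0,0.004],"delta_rot": [0,0,0],"fingers": -1},{"slide": [0,0,0],"delta_rot": [0,0,0],"fingers": -1}]}}

```text
time_s: 21.62
tcp_pos: [0.5876, 0.0824, 0.267]
eef_rot: [180.0, -0.0, -112.1]
contact_force: [0.1, 0.4, -0.2]
gripper_width: 0.0003
gripper_force: 0.0
```

>>> {"name": "play_rows", "arguments": {"rows": [{"slide": [0,0,0.004],"delta_rot": [0,0,0],"fingers": -1},{"slide": [0,0,0],"delta_rot": [0,0,0],"fingers": -1}]}}

```text
time_s: 21.88
tcp_pos: [0.5876, 0.0824, 0.2664]
eef_rot: [180.0, -0.0, -112.1]
contact_force: [0.5, -0.2, 0.5]
gripper_width: 0.0005
gripper_force: 0.0
```

>>> {"name": "play_rows", "arguments": {"rows": [{"slide": [0,0,0.004],"delta_rot": [0,0,0],"fingers": -1},{"slide": [0,0,0],"delta_rot": [0,0,0],"fingers": -1}]}}

```text
time_s: 22.12
tcp_pos: [0.5876, 0.0824, 0.2658]
eef_rot: [180.0, -0.0, -112.1]
contact_force: [-0.3, -0.5, -0.2]
gripper_width: 0.0005
gripper_force: 0.0
```

>>> {"name": "play_rows", "arguments": {"rows": [{"slide": [0,0,0.0035],"delta_rot": [0,0,0],"fingers": -1},{"slide": [0,0,0.0035],"delta_rot": [0,0,0],"fingers": -1},{"slide": [0,0,0],"delta_rot": [0,0,0],"fingers": -1}]}}

```text
time_s: 22.5
tcp_pos: [0.5876, 0.0824, 0.2647]
eef_rot: [180.0, -0.0, -112.1]
contact_force: [0.2, -0.5, 1.1]
gripper_width: 0.0007
gripper_force: 0.0
```

>>> {"name": "play_rows", "arguments": {"rows": [{"slide": [0,0,0.004],"delta_rot": [0,0,0],"fingers": -1},{"slide": [0,0,0],"delta_rot": [0,0,0],"fingers": -1}]}}

```text
time_s: 22.75
tcp_pos: [0.5876, 0.0824, 0.2641]
eef_rot: [180.0, -0.0, -112.1]
contact_force: [0.4, -1.1, 0.1]
gripper_width: 0.0008
gripper_force: 0.0
```

>>> {"name": "play_rows", "arguments": {"rows": [{"slide": [0,0,0.0035],"delta_rot": [0,0,0],"fingers": -1},{"slide": [0,0,0.0035],"delta_rot": [0,0,0],"fingers": -1},{"slide": [0,0,0],"delta_rot": [0,0,0],"fingers": -1}]}}

```text
time_s: 23.12
tcp_pos: [0.5876, 0.0824, 0.2631]
eef_rot: [180.0, -0.0, -112.1]
contact_force: [0.8, 0.9, 0.1]
gripper_width: 0.0002
gripper_force: 0.0
```

Run:
```python
from h import *
c=cap("scene","/tmp/h.png"); a=cv2.resize(c["image"][70:145,230:300],(560,600),interpolation=2)
p=np.array(r.get_state()["tcp_pos"]);print(p,(proj(c,p)-[230,70])*8,(proj(c,[.5876,.0824,.272])-[230,70])*8)
cv2.imwrite("pics/i.png",a)
```

```text
[0.5875964  0.08241772 0.26314745] [275.38580928 324.50755662] [272.44840036 296.05933558]
```

View pics/i.png

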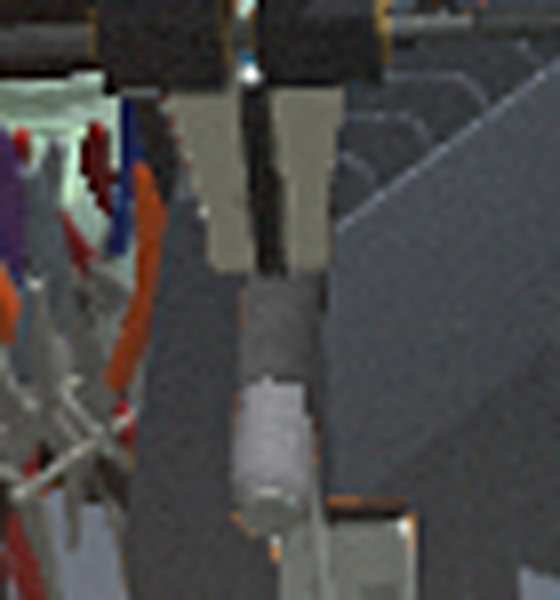

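The fingertips show at (270,272), about 16 mm above where the TCP projects, so some 7 mm of gap to the bar is left. I'll go 4 mm quickly, then in small steps.

>>> {"name": "play_rows", "arguments": {"rows": [{"slide": [0,0,0.004],"delta_rot": [0,0,0],"fingers": -1},{"slide": [0,0,0.004],"delta_rot": [0,0,0],"fingers": -1},{"slide": [0,0,0],"delta_rot": [0,0,0],"fingers": -1}]}}

```text
time_s: 23.55
tcp_pos: [0.5876, 0.0824, 0.2619]
eef_rot: [180.0, -0.0, -112.1]
contact_force: [0.0, -0.7, -0.3]
gripper_width: 0.0006
gripper_force: 0.0
```

>>> {"name": "play_rows", "arguments": {"rows": [{"slide": [0,0,0.004],"delta_rot": [0,0,0],"fingers": -1},{"slide": [0,0,0.004],"delta_rot": [0,0,0],"fingers": -1},{"slide": [0,0,0],"delta_rot": [0,0,0],"fingers": -1}]}}

```text
time_s: 23.92
tcp_pos: [0.5876, 0.0824, 0.2607]
eef_rot: [180.0, -0.0, -112.1]
contact_force: [0.2, -0.3, 0.1]
gripper_width: 0.0003
gripper_force: 0.0
```

>>> {"name": "play_rows", "arguments": {"rows": [{"slide": [0,0,0.0035],"delta_rot": [0,0,0],"fingers": -1},{"slide": [0,0,0.0035],"delta_rot": [0,0,0],"fingers": -1},{"slide": [0,0,0],"delta_rot": [0,0,0],"fingers": -1}]}}

```text
time_s: 24.3
tcp_pos: [0.5876, 0.0824, 0.2597]
eef_rot: [180.0, -0.0, -112.1]
contact_force: [0.1, 0.3, 0.8]
gripper_width: 0.0004
gripper_force: 0.0
```

>>> {"name": "play_rows", "arguments": {"rows": [{"slide": [0,0,0.004],"delta_rot": [0,0,0],"fingers": -1},{"slide": [0,0,0],"delta_rot": [0,0,0],"fingers": -1}]}}

```text
time_s: 24.55
tcp_pos: [0.5876, 0.0824, 0.2591]
eef_rot: [180.0, -0.0, -112.1]
contact_force: [0.7, 0.2, -0.1]
gripper_width: 0.0006
gripper_force: 0.0
```

>>> {"name": "play_rows", "arguments": {"rows": [{"slide": [0,0,0.004],"delta_rot": [0,0,0],"fingers": -1},{"slide": [0,0,0],"delta_rot": [0,0,0],"fingers": -1}]}}

```text
time_s: 24.8
tcp_pos: [0.5876, 0.0824, 0.2584]
eef_rot: [180.0, -0.0, -112.1]
contact_force: [-0.7, -0.2, -0.2]
gripper_width: 0.0005
gripper_force: 0.0
```

>>> {"name": "play_rows", "arguments": {"rows": [{"slide": [0,0,0.0035],"delta_rot": [0,0,0],"fingers": -1},{"slide": [0,0,0.0035],"delta_rot": [0,0,0],"fingers": -1},{"slide": [0,0,0],"delta_rot": [0,0,0],"fingers": -1}]}}

```text
time_s: 25.18
tcp_pos: [0.5876, 0.0824, 0.2574]
eef_rot: [180.0, -0.0, -112.1]
contact_force: [0.6, -0.2, 0.4]
gripper_width: 0.0008
gripper_force: 0.0
```

>>> {"name": "play_rows", "arguments": {"rows": [{"slide": [0,0,0.004],"delta_rot": [0,0,0],"fingers": -1},{"slide": [0,0,0],"delta_rot": [0,0,0],"fingers": -1}]}}

```text
time_s: 25.42
tcp_pos: [0.5876, 0.0824, 0.2568]
eef_rot: [180.0, -0.0, -112.1]
contact_force: [-0.8, -0.3, -0.9]
gripper_width: 0.0006
gripper_force: 0.0
```

>>> {"name": "play_rows", "arguments": {"rows": [{"slide": [0,0,0.004],"delta_rot": [0,0,0],"fingers": -1},{"slide": [0,0,0],"delta_rot": [0,0,0],"fingers": -1}]}}

```text
time_s: 25.68
tcp_pos: [0.5876, 0.0824, 0.2562]
eef_rot: [180.0, -0.0, -112.1]
contact_force: [0.7, -0.4, 0.6]
gripper_width: 0.0006
gripper_force: 0.0
```

>>> {"name": "play_rows", "arguments": {"rows": [{"slide": [0,0,0.004],"delta_rot": [0,0,0],"fingers": -1},{"slide": [0,0,0],"delta_rot": [0,0,0],"fingers": -1}]}}

```text
time_s: 25.92
tcp_pos: [0.5876, 0.0824, 0.2556]
eef_rot: [180.0, -0.0, -112.1]
contact_force: [0.9, 0.1, 0.9]
gripper_width: 0.0003
gripper_force: 0.0
```

>>> {"name": "play_rows", "arguments": {"rows": [{"slide": [0,0,0.004],"delta_rot": [0,0,0],"fingers": -1},{"slide": [0,0,0],"delta_rot": [0,0,0],"fingers": -1}]}}

```text
time_s: 26.18
tcp_pos: [0.5876, 0.0824, 0.255]
eef_rot: [180.0, -0.0, -112.1]
contact_force: [0.6, -0.4, -0.1]
gripper_width: 0.0004
gripper_force: 0.0
```

>>> {"name": "play_rows", "arguments": {"rows": [{"slide": [0,0,0.004],"delta_rot": [0,0,0],"fingers": -1},{"slide": [0,0,0],"delta_rot": [0,0,0],"fingers": -1}]}}

```text
time_s: 26.42
tcp_pos: [0.5876, 0.0824, 0.2544]
eef_rot: [180.0, -0.0, -112.1]
contact_force: [1.3, -1.2, -0.3]
gripper_width: 0.0003
gripper_force: 0.0
```

>>> {"name": "play_rows", "arguments": {"rows": [{"slide": [0,0,0.004],"delta_rot": [0,0,0],"fingers": -1},{"slide": [0,0,0],"delta_rot": [0,0,0],"fingers": -1}]}}

```text
time_s: 26.68
tcp_pos: [0.5876, 0.0824, 0.2538]
eef_rot: [180.0, -0.0, -112.1]
contact_force: [-0.5, -0.3, 0.3]
gripper_width: 0.0007
gripper_force: 0.0
```

Run:
```python
from h import *
c=cap("scene","/tmp/h.png"); a=cv2.resize(c["image"][70:145,230:300],(400,428),interpolation=2)
d=cap("top","/tmp/h2.png"); b=cv2.resize(d["image"][190:265,175:245],(400,428),interpolation=2)
p=np.array(r.get_state()["tcp_pos"]);print(p,r.get_state()["contact_force"],(proj(c,p)-[230,70])*5.71)
cv2.imwrite("pics/j.png",np.hstack([a,b]))
```

```text
[0.58759834 0.08244462 0.25383513] [-0.78868045 -0.48800019  0.7589152 ] [198.74116856 252.69532996]
```

View pics/j.png

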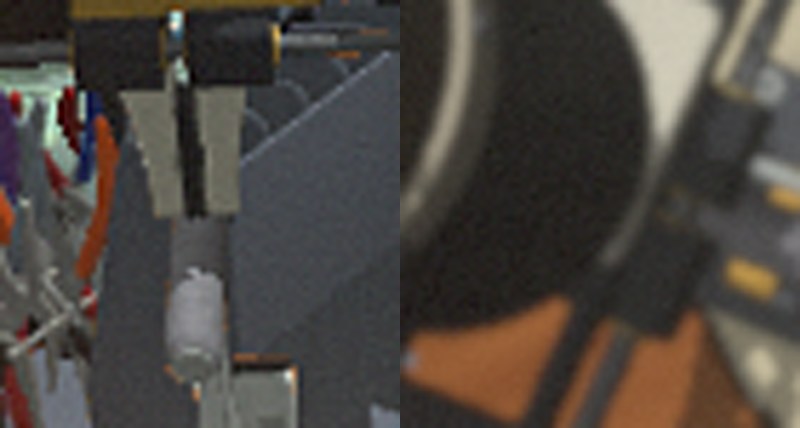

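The fingertips are at (190,215) in the left crop, with the bar just below. About 4 mm to go by the geometry.

>>> {"name": "play_rows", "arguments": {"rows": [{"slide": [0,0,0.004],"delta_rot": [0,0,0],"fingers": -1},{"slide": [0,0,0],"delta_rot": [0,0,0],"fingers": -1}]}}

```text
time_s: 27.02
tcp_pos: [0.5876, 0.0824, 0.2532]
eef_rot: [180.0, -0.0, -112.1]
contact_force: [-0.0, 0.4, -0.2]
gripper_width: 0.0005
gripper_force: 0.0
```

>>> {"name": "play_rows", "arguments": {"rows": [{"slide": [0,0,0.004],"delta_rot": [0,0,0],"fingers": -1},{"slide": [0,0,0],"delta_rot": [0,0,0],"fingers": -1}]}}

```text
time_s: 27.28
tcp_pos: [0.5876, 0.0824, 0.2526]
eef_rot: [-180.0, -0.0, -112.1]
contact_force: [0.3, 0.0, -1.0]
gripper_width: 0.001
gripper_force: 0.0
```

>>> {"name": "play_rows", "arguments": {"rows": [{"slide": [0,0,0.004],"delta_rot": [0,0,0],"fingers": -1},{"slide": [0,0,0],"delta_rot": [0,0,0],"fingers": -1}]}}

```text
time_s: 27.52
tcp_pos: [0.5877, 0.0824, 0.2524]
eef_rot: [-180.0, 0.0, -112.1]
contact_force: [-0.9, -0.2, 2.3]
gripper_width: 0.0007
gripper_force: 1.3
```

>>> {"name": "play_rows", "arguments": {"rows": [{"slide": [0,0,0.004],"delta_rot": [0,0,0],"fingers": -1},{"slide": [0,0,0],"delta_rot": [0,0,0],"fingers": -1}]}}

```text
time_s: 27.78
tcp_pos: [0.5877, 0.0824, 0.2522]
eef_rot: [-180.0, 0.0, -112.1]
contact_force: [-2.3, 0.4, 5.5]
gripper_width: 0.0005
gripper_force: 2.8
```

>>> {"name": "play_rows", "arguments": {"rows": [{"slide": [0,0,0.004],"delta_rot": [0,0,0],"fingers": -1},{"slide": [0,0,0.001],"delta_rot": [0,0,0],"fingers": -1},{"slide": [0,0,0],"delta_rot": [0,0,0],"fingers": -1}]}}

```text
time_s: 28.15
tcp_pos: [0.5878, 0.0824, 0.2521]
eef_rot: [-179.9, 0.0, -112.1]
contact_force: [-3.5, 0.8, 8.2]
gripper_width: 0.0005
gripper_force: 4.3
```

>>> {"name": "play_rows", "arguments": {"rows": [{"slide": [0,0,0.003],"delta_rot": [0,0,0],"fingers": -1},{"slide": [0,0,0],"delta_rot": [0,0,0],"fingers": -1},{"slide": [0,0,0],"delta_rot": [0,0,0],"fingers": -1},{"slide": [0,0,0],"delta_rot": [0,0,0],"fingers": -1}]}}

```text
time_s: 28.65
tcp_pos: [0.5878, 0.0824, 0.252]
eef_rot: [-179.9, 0.0, -112.1]
contact_force: [-3.8, 0.7, 10.5]
gripper_width: 0.0003
gripper_force: 5.2
```

>>> {"name": "play_rows", "arguments": {"rows": [{"slide": [0,0,0.0005],"delta_rot": [0,0,0],"fingers": -1},{"slide": [0,0,0],"delta_rot": [0,0,0],"fingers": -1},{"slide": [0,0,0],"delta_rot": [0,0,0],"fingers": -1},{"slide": [0,0,0],"delta_rot": [0,0,0],"fingers": -1}]}}

```text
time_s: 29.15
tcp_pos: [0.5878, 0.0824, 0.252]
eef_rot: [-179.9, 0.1, -112.1]
contact_force: [-5.1, 1.0, 10.0]
gripper_width: 0.0007
gripper_force: 5.4
```

>>> {"name": "play_rows", "arguments": {"rows": [{"slide": [0,0,-0.01],"delta_rot": [0,0,0],"fingers": -1},{"slide": [0,0,-0.03],"delta_rot": [0,0,0],"fingers": -1},{"slide": [0,0,-0.1],"delta_rot": [0,0,0],"fingers": -1},{"slide": [0,0,-0.25],"delta_rot": [0,0,0],"fingers": -1},{"slide": [0,0,-0.25],"delta_rot": [0,0,0],"fingers": -1},{"slide": [0,0,-0.2],"delta_rot": [0,0,0],"fingers": -1},{"slide": [0,0,0],"delta_rot": [0,0,0],"fingers": -1},{"slide": [0,0,0],"delta_rot": [0,0,0],"fingers": -1}]}}

```text
time_s: 30.15
tcp_pos: [0.5874, 0.0825, 0.376]
eef_rot: [180.0, 0.0, -112.1]
contact_force: [-0.1, 0.2, -0.9]
gripper_width: 0.0007
gripper_force: 0.0
```

Run:
```python
from h import *
c=cap("scene","/tmp/k.png"); I=c["image"]; F=cv2.imread("pics/f.png") # hang, pre-push
n=cv2.resize(I[60:225,215:335],(436,600),interpolation=2)
t=F[225:290,150:205]; m=cv2.minMaxLoc(cv2.matchTemplate(n[150:400,120:240],t,cv2.TM_CCOEFF_NORMED)); print(m[1],m[3][0]+120-150,m[3][1]+150-225)
print(r.get_state()["tcp_pos"],r.get_state()["contact_force"])
```

```text
0.9675847887992859 0 0
[0.5872743  0.08240194 0.37551107] [-0.48048444 -1.05458535  0.05993503]
```

```bash
python3 -c "
from plant import r
print(r.close_job())"
```

```text
the job is handed in; nothing more can be done
None
```

The sliding section now hangs on the middle rung at about 0.058 m, let down and released without a visible drop. A push of about 10 N on the bar didn't shift it, the arm is clear, and I handed the job in at about 30 s; it returned no verdict.

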